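Find the full solder-paste jar by weight and load it in the jar mixer

ROBOT

A 6-joint arm with a two-finger parallel gripper is mounted at the origin on the work surface. World frame = base frame: x ahead of the robot, y to its left, z up, the work surface at z = 0. Lengths are in m, angles in rad, forces in N, time in s.
With the tool pointing down it reaches from about 0.3 to 0.775 m from the base axis. Payload 14.6 kg.
Tool frame: the origin (TCP) lies on the centre line of the jaws, within the pads' length; the fingertips stand 19 mm ahead of it and the grasp point (between the pads) is the TCP; z points along the fingers, y is the direction in which the jaws open and shut (so a half turn about z gives the same grasp; the last joint's range is limited). The gripper opens to 94 mm and grips with 3 to 60 N. Pads are 16 mm wide; open, the fingers measure 119 mm over their backs; the gripper's body (75 mm by 177 mm) begins 78 mm behind the grasp point.
Start: joints at [1.043, 0.3, 1.521, -0, 1.321, -0.067], TCP at [0.245, 0.493, 0.224] pointing down, gripper open.
Joint ranges: [-3.03, 3.03], [-0.79, 2.21], [0.23, 2.52], [-1.04, 4.18], [0, 3.07], [-2.55, 2.55]. Speed limits (rad/s): [2.22, 2.22, 2.57, 3.14, 3.14, 3.14].

INTERFACE

Orientations are given as [roll, pitch, yaw] about the fixed x, y, z axes, in that order (R = Rz(yaw) Ry(pitch) Rx(roll)).
In Python, from station import ctrl gives the robot as it stands. The module is installed in compiled form; this text tells all that it offers.
- The arm moves only by the shell command python3 -m creep 'ROWS' [FORCE]. ROWS is a JSON object of lists of equal length, an entry for each row: "translation": the shift along the world's x, y, z in mm, a list of three; "yaw": the turn about the world's z in rad; "gripper": the closure in counts, from 0 (fully open) to 255 (shut). A call has 1 to 5 rows; each row is the pose to reach, as a shift and turn from the pose measured when the call began; what a row does not reach only later rows make up. A row lasts 1/12 s, in which the tool goes at most 41.7 mm and 7.16 degrees, less where a joint would pass 70% of its speed; a pose out of reach is approached as far as the arm can. A call with a gripper value outside its range is refused whole. The fingers move at their own pace and stop on an object; FORCE is the grip in N (left out, the last holds). Time passes only in rows, so rows that repeat a pose let the fingers close. It gives the time, the measured TCP pose, the force and the opening at its end, in the units of the state.
- ctrl.get_obs(): the state, without advancing time (a new reading comes with each control period).
- ctrl.camera(name): name is "scene" or "top" or "wrist"; returns a dict with "pixels" (384x512x3 uint8, red, green, blue), "depth" (384x512 float32, m along the optical axis (not along the pixel's ray), 0 where there is no reading), "fx", "fy", "cx", "cy" (pixels), "R" (3x3) and "t" (3): a world point X has camera coordinates R X + t; the wrist camera has in their place "tool_from_camera" (4x4, takes a point from camera to tool coordinates, whose origin is the TCP and whose axes are the flange's). Camera axes: x right, y down, z forward; pixel columns grow to the right and rows downward; lengths in m; the calibration is good to about 2 mm. A picture is of the moment at which its call begins: read the wrist's pose just before it.
- ctrl.hand_in(): hands the job in, once; it reports no verdict.
The state is a dict: "time_s": time; "qpos": joint angles; "joint_vel": joint speeds; "tau": joint torques, N m; "ee_pos": TCP position; "eef_rot": TCP orientation; "force": force on the tool from outside, world axes, zero at the start; "moment": the same for the moment, N m; "grip_width": finger opening in m.
Only numpy, scipy, OpenCV 4.12 (cv2) and the standard library are available. Lean on these libraries where they do the work, as an engineer would, in place of code of your own. Each camera call takes 0.05 s, during which the arm holds its last target. There are 200 camera calls.

TASK

Four identical closed solder-paste jars stand in the tray and only one is still full: find it by lifting them. Set the full jar down gently and upright in the rubber cup of the jar mixer, then swing the mixer's hold-down arm over until its pad rests on the jar's lid. Leave the other three jars standing upright in the tray and nothing else on the bench disturbed.

Things in the scene. Friction and masses are not known exactly. Their poses are not given: they have to be found in the camera images.
- tray: Shallow aluminium tray fixed to the bench, 250 (its x) by 270 (its y) mm outside, walls 3 mm thick and 12 mm high, floor 3 mm above the bench. Origin: centre of its underside. Four jars stand on its floor, one at each of place_1 to place_4. Which of them is the full one changes each time; only lifting tells.
- place_1 (a point): Point fixed to the tray (x -55, y -65 mm in its frame, 36 mm above the bench): the centre of the jar that starts here, 33 mm above its underside, true within 2 mm in x and y. It does not follow the jar. Jar that starts here: closed, opaque white plastic, 66 mm high; body 54 mm across, green screw lid 58 mm across on the top 18 mm, shut tight.
- place_2 (a point): Point fixed to the tray (x -55, y +65 mm in its frame, 36 mm above the bench): the centre of the jar that starts here, 33 mm above its underside, true within 2 mm in x and y. It does not follow the jar. All four jars look alike. The full one weighs about 450 g (6 per cent either way); the other three, part used or empty, weigh 45 to 220 g.
- place_3 (a point): Point fixed to the tray (x +55, y -65 mm in its frame, 36 mm above the bench): the centre of the jar that starts here, 33 mm above its underside, true within 2 mm in x and y. It does not follow the jar. A jar like the others starts here.
- place_4 (a point): Point fixed to the tray (x +55, y +65 mm in its frame, 36 mm above the bench): the centre of the jar that starts here, 33 mm above its underside, true within 2 mm in x and y. It does not follow the jar. A jar like the others starts here.
- mixer: Bench jar mixer, fixed, switched off: white housing 210 by 150 by 84 mm, dark control panel on its front (its -x); on top an aluminium platform (98 to 106 mm above the bench) with a black rubber cup, and behind the cup (+x) an upright bracket 41 mm wide, to 198 mm above the bench, with the hinge of the hold-down arm. Origin: on the bench, straight below the cup's centre.
- cup (a point): Centre of the floor of the mixer's rubber cup, 109 mm above the bench, where the jar's underside rests. The cup is 70 mm across inside, 78 mm outside, and its lip stands 6 mm above this floor. Axes as the mixer's (x from the cup to the hinge side, y along the hinge axis, z up).
- hinge (a point): Point on the horizontal hinge axis of the hold-down arm: in the mixer's frame 85 mm behind (+x of) the cup's centre and 187 mm above the bench. The hinge axis runs along the mixer's y.
- handle (a point): Centre of the hold-down arm's red cross-handle, a bar 14 mm in diameter and 44 mm long, parallel to the hinge axis, 132 mm from it. Pinch it by its ends, or push it. The arm is a steel bar 20 mm wide and 8 mm thick from hinge to handle, with a round rubber pad 36 mm across on its underside, 85 mm from the hinge.
- holddown (a joint): Angle of the hold-down arm, rad: 0 = level, handle to the front, pad just resting on the lid of a jar in the cup (handle then as high as the hinge, 47 mm in front of the cup's centre); grows as the arm is raised and swung back; 1.57 upright. Starts at 1.85 to 2.15; stops at -0.1 and 2.25. Stiff friction hinge: stays where it is left; takes about 3 to 4 N at the handle.
- spool: Bystander: blue spool of solder standing on its flange, 54 mm in diameter, 45 mm high, loose. Origin: centre of its underside.
- meter: Bystander: yellow handheld multimeter lying on its back, 85 (x) by 165 (y) by 38 mm (its dial to 51 mm), loose. Origin: centre of its underside.
- driver_grip (a point): Bystander: screwdriver lying on the bench, loose. Point in the middle of its handle.

How it is judged:
On the way:
1. the full jar stands upright in the mixer's cup while the hold-down arm is still up (horizontal distance between jar_full_mid and cup below 0.009 m and z of jar_full_mid in the frame of cup below 0.036 m and angle between jar_full_mid's own z axis and vertical below 0.06 rad and value of joint holddown above 0.8 rad), for 0.2 s.
At the end, for the whole second after the job is handed in: The full jar stands upright (0.06 rad) on the floor of the mixer's cup, within 9 mm of its centre; the hold-down arm is down with its pad on the lid (angle under 0.03 rad); the other three jars stand upright on the tray's floor. (jar_..._mid: centre of each jar, 33 mm above its underside.) (horizontal distance between jar_full_mid and cup below 0.009 m and z of jar_full_mid in the frame of cup below 0.036 m and angle between jar_full_mid's own z axis and vertical below 0.06 rad and value of joint holddown below 0.03 rad and angle between each of jar_used_mid, jar_low_mid, jar_empty_mid's own z axis and vertical below 0.1 rad and height (world z) of each of jar_used_mid, jar_low_mid, jar_empty_mid below 0.042 m and x of jar_used_mid in the frame of tray between -0.12 and 0.12 m and y of jar_used_mid in the frame of tray between -0.13 and 0.13 m and x of jar_low_mid in the frame of tray between -0.12 and 0.12 m and y of jar_low_mid in the frame of tray between -0.13 and 0.13 m and x of jar_empty_mid in the frame of tray between -0.12 and 0.12 m and y of jar_empty_mid in the frame of tray between -0.13 and 0.13 m); the robot touches nothing.
It fails at once if a jar that is not full is put in the mixer's cup ((horizontal distance between jar_used_mid and cup below 0.03 m and z of jar_used_mid in the frame of cup below 0.038 m) or (horizontal distance between jar_low_mid and cup below 0.03 m and z of jar_low_mid in the frame of cup below 0.038 m) or (horizontal distance between jar_empty_mid and cup below 0.03 m and z of jar_empty_mid in the frame of cup below 0.038 m)).
It fails at once if a jar is tipped more than 0.6 rad (angle between any of jar_full_mid, jar_used_mid, jar_low_mid, jar_empty_mid's own z axis and vertical above 0.6 rad).
It fails at once if the full jar is dropped or slammed into the cup (over 0.5 m/s within 17 mm of its floor) (horizontal distance between jar_full_mid and cup below 0.03 m and z of jar_full_mid in the frame of cup below 0.05 m and linear speed of jar_full above 0.5 m/s).
It fails at once if the spool, the multimeter or the screwdriver is shifted more than 30 mm (distance of any of spool, meter, driver_grip from where it was at the start of the episode above 0.03 m).
It also fails if it takes over 72 s, if anything falls off the work surface, if the arm or the gripper's body presses on something with over 40 N, if the wrist force passes 120 N, or if a joint passes its speed limit or range.

## Working session

There is one attempt and no reset: what is moved stays moved. The work goes in short steps, Python scripts to look and compute and a shell command to move; the robot and the scene stay as the last step left them, time stands still between calls to the robot, and variables do not carry over. Pictures are saved under pics/ and viewed, about 8 in all and at most 12, crops included, and the job is handed in when it is done.

```bash
mkdir -p pics; python3 - <<'E'
from station import ctrl
import cv2,numpy as np,pickle
o=ctrl.get_obs();print(o)
a={n:ctrl.camera(n) for n in("scene","top")}
pickle.dump(a,open("cams.pkl","wb"))
for n,c in a.items():
    print(n,c["R"],c["t"],c["fx"],c["cx"],c["cy"])
    cv2.imwrite(f"pics/{n}0.png",c["pixels"][...,::-1])
E
```

```text
{'time_s': 0.0, 'qpos': array([ 1.04339410e+00,  3.00476357e-01,  1.52154005e+00,  3.77713748e-06,
        1.32070054e+00, -6.65836733e-02]), 'joint_vel': array([-0.00076585, -0.0005095 ,  0.00055122,  0.00032095,  0.00148032,
        0.00063954]), 'tau': array([ 3.82253011e-04, -5.31804121e+01, -3.52742600e+01,  7.09018693e-02,
        2.43693794e-02, -1.24414046e-04]), 'ee_pos': array([0.24445516, 0.49243728, 0.22390079]), 'eef_rot': array([-3.14047109e+00, -7.84550876e-05,  2.68077312e+00]), 'force': array([-0.22204564,  0.91086447,  0.45560589]), 'moment': array([-0.02587129, -0.02722461, -0.00699731]), 'grip_width': 0.09401977048303618}
scene [[-0.58337087  0.81219931 -0.00327227]
 [ 0.62473553  0.44614116 -0.64083039]
 [-0.51902211 -0.37588608 -0.76767552]] [ 0.39347522 -0.25507826  1.08542037] 354.16194919302154 253.72572596490414 190.35958121223354
top [[ 0.1489127  -0.98884807  0.00212192]
 [-0.96330923 -0.14555064 -0.22550021]
 [ 0.2232943   0.03153578 -0.97424081]] [-0.11636098  0.61590489  1.02631574] 412.7912628215065 251.19926051111668 196.2815585532391
```

View pics/scene0.png

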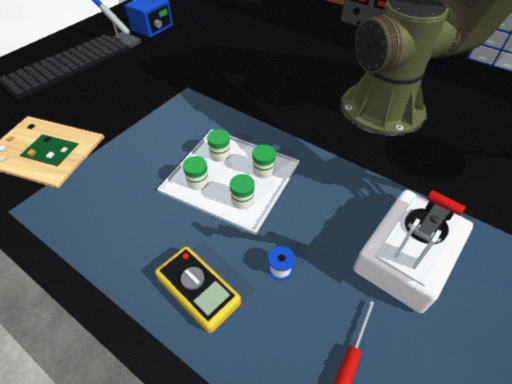

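View pics/top0.png

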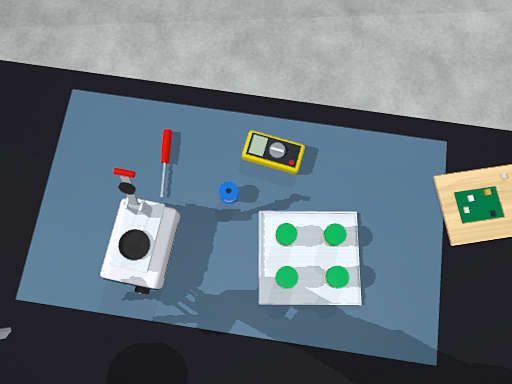

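The scene view shows the four green lids in the tray and the mixer with its raised red handle at (445,203). In the top view, the lids are at (286,234), (335,234), (287,277) and (337,277), the cup is at about (134,244), and the red handle is at (124,173). The spool is at (228,191).

```bash
cat > h.py <<'E'
import numpy as np,cv2
def ray(c,uv):
    d=np.array([(uv[0]-c["cx"])/c["fx"],(uv[1]-c["cy"])/c["fy"],1.])
    return -c["R"].T@c["t"], c["R"].T@d
def plane(c,uv,z):
    o,d=ray(c,uv); return o+d*(z-o[2])/d[2]
def tri(c1,u1,c2,u2):
    o1,d1=ray(c1,u1);o2,d2=ray(c2,u2)
    s=np.linalg.lstsq(np.c_[d1,-d2],o2-o1,rcond=None)[0]
    a,b=o1+s[0]*d1,o2+s[1]*d2
    return (a+b)/2,np.linalg.norm(a-b)
def blobs(m,amin=40):
    cs,_=cv2.findContours(m.astype(np.uint8),cv2.RETR_EXTERNAL,cv2.CHAIN_APPROX_NONE)
    return [c for c in cs if cv2.contourArea(c)>amin]
def hsv(c): return cv2.split(cv2.cvtColor(c["pixels"],cv2.COLOR_RGB2HSV))
E
python3 - <<'E'
import pickle
from h import *
np.set_printoptions(precision=4,suppress=True)
a=pickle.load(open("cams.pkl","rb"))
for n,c in a.items():
    h,s,v=hsv(c)
    print(n)
    for nm,m,z in(("green",(h>50)&(h<75)&(s>150),.069),("red",((h<6)|(h>174))&(s>150)&(v>60),.3),("blue",(h>105)&(h<125)&(s>200)&(v>100),.045),("yellow",(h>22)&(h<33)&(s>180)&(v>120),.03)):
        for k in blobs(m):
            r=cv2.minAreaRect(k);b=cv2.boxPoints(r)
            M=cv2.moments(k);ce=(M['m10']/M['m00'],M['m01']/M['m00'])
            print(nm,np.array(ce),np.array(r[1]),r[2].__round__(1),plane(c,ce,z),b.astype(int).tolist() if nm=="red" else "")
c=a["top"];h,s,v=hsv(c)
m=(v<60); m[:, :105]=0;m[:,170:]=0;m[:222]=0;m[275:]=0
for k in blobs(m):
    (x,y),ax,an=cv2.fitEllipse(k); print("cup",x,y,ax,an,plane(c,(x,y),.115),plane(c,(x,y),.109))
# white housing in top
m=(s<60)&(v>150);m[:,200:]=0;m[:190]=0;m[300:]=0
for k in blobs(m,300):
    r=cv2.minAreaRect(k);print("white",r,[plane(c,p,.084)[:2] for p in cv2.boxPoints(r)])
m=(s<60)&(v>120);m[:,:250]=0;m[:200]=0;m[320:]=0;m[:,370:]=0
for k in blobs(m,1000):
    r=cv2.minAreaRect(k);q=plane(c,r[0],.012);print("tray",r,q,[plane(c,p,.012)[:2] for p in cv2.boxPoints(r)])
cv2.imwrite("pics/mix_top.png",cv2.resize(a["top"]["pixels"][150:300,80:200,::-1],None,fx=4,fy=4,interpolation=2))
cv2.imwrite("pics/mix_scene.png",cv2.resize(a["scene"]["pixels"][170:320,340:490,::-1],None,fx=4,fy=4,interpolation=2))
p=np.hstack([cv2.imread("pics/mix_top.png")[:, :480],cv2.imread("pics/mix_scene.png")]);cv2.imwrite("pics/mix.png",cv2.resize(p,(800,int(800*600/p.shape[1]))))
E
```

```text
scene
green [241.8663 185.2196] [21. 22.] 90.0 [ 0.5485 -0.123   0.069 ] 
green [194.7121 166.3694] [19. 21.] 90.0 [ 0.5661 -0.2482  0.069 ] 
green [263.7335 154.2946] [19. 22.] 90.0 [ 0.4388 -0.1392  0.069 ] 
green [ 51.1829 149.716 ] [49.9623 24.9812] 14.0 [ 0.7287 -0.5732  0.069 ] 
green [218.2743 138.3415] [17. 20.] 90.0 [ 0.4582 -0.2653  0.069 ] 
green [162.7579  12.6032] [5.8138 9.3915] 63.4 [ 0.0289 -0.8911  0.069 ] 
red [348.0396 366.1532] [16.1276 40.4771] 18.4 [0.8279 0.2233 0.3   ] [[333, 382], [346, 344], [361, 349], [349, 388]]
red [445.8319 202.0566] [39.3548 11.6276] 26.6 [0.5698 0.2395 0.3   ] [[425, 198], [430, 188], [466, 206], [460, 216]]
blue [281.2006 257.9653] [22. 26.] 90.0 [0.6393 0.0421 0.045 ] 
blue [150.0909  15.0359] [38.1026 43.3797] 79.7 [ 0.0363 -0.96    0.045 ] 
yellow [196.2857 286.8331] [82.0244 46.669 ] 45.0 [ 0.7792 -0.0606  0.03  ] 
top
green [335.0496 275.8902] [21. 22.] 90.0 [ 0.4527 -0.2654  0.069 ] 
green [286.3111 276.6938] [21. 21.] 90.0 [ 0.4322 -0.1428  0.069 ] 
green [335.0166 233.7126] [20. 21.] 90.0 [ 0.5603 -0.2541  0.069 ] 
green [281
[... 205 characters left out ...]
7563 34.1298] 5.7 [0.6578 0.1669 0.3   ] [[159, 162], [163, 128], [171, 129], [168, 163]]
yellow [273.0691 151.6927] [57.8288 30.2193] 15.9 [ 0.7729 -0.0638  0.03  ] 
cup 133.78150939941406 244.31625366210938 (28.709877014160156, 30.229578018188477) 54.30160140991211 [0.4519 0.2449 0.115 ] [0.4523 0.2466 0.109 ]
white ((140.1266326904297, 241.45425415039062), (63.80315017700195, 87.28677368164062), 13.828651428222656) [array([0.3626, 0.324 ]), array([0.5845, 0.3204]), array([0.5686, 0.1518]), array([0.3491, 0.163 ])]
tray ((309.5, 257.5), (93.0, 103.0), 90.0) [ 0.495  -0.2029  0.012 ] [array([ 0.6011, -0.0462]), array([ 0.6438, -0.3295]), array([ 0.394 , -0.3519]), array([ 0.3535, -0.0826])]
```

View pics/mix.png

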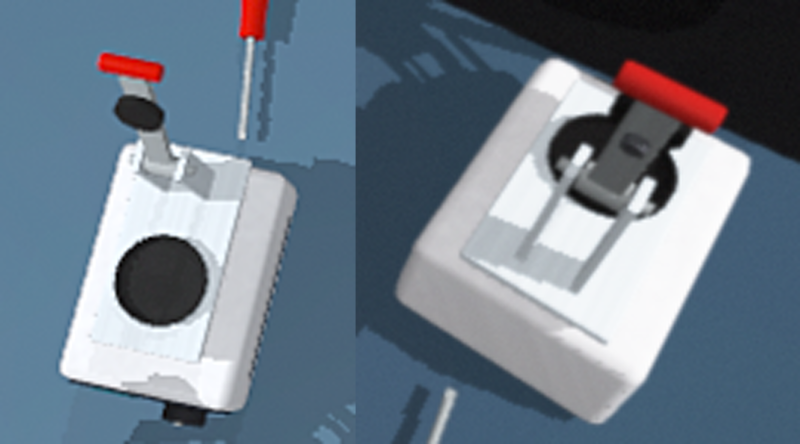

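The crop shows the cup as a dark disc in front of the bracket. The handle is leaning back, and the bar looks roughly parallel to world y. Next I triangulate the lids, the handle bar's ends and the arm direction.

```bash
python3 - <<'E'
import pickle
from h import *
np.set_printoptions(precision=4,suppress=True)
a=pickle.load(open("cams.pkl","rb"));S,T=a["scene"],a["top"]
def circ(c):
    h,s,v=hsv(c);r=[]
    for k in blobs((h>45)&(h<80)&(s>120)&(v>40)):
        r.append(np.array(cv2.minEnclosingCircle(k)[0]))
    return r
for s in circ(S):
    for t in circ(T):
        p,e=tri(S,s,T,t)
        if e<.015 and abs(p[2]-.06)<.03: print("lid",p,e,s,t)
p,e=tri(S,(445.8,202.1),T,(123.7,172.3));print("handle",p,e)
e1=tri(S,(462.5,211),T,(112.5,170));e2=tri(S,(428,193),T,(133.5,174));print(e1,e2)
d=e1[0]-e2[0];print(np.hypot(*d[:2]),"bar yaw-pi/2",np.arctan2(d[1],d[0])-np.pi/2)
E
python3 -m creep '{"translation":[[0,-30,0],[0,-70,0],[0,-110,0],[10,-150,0],[20,-190,0]],"yaw":[0.11,0.22,0.33,0.44,0.44],"gripper":[0,0,0,0,0]}' 20
```

```text
lid [ 0.5428 -0.1274  0.061 ] 0.00033325551768358114 [241.8577 185.1131] [285.618  233.5683]
lid [ 0.5609 -0.2549  0.0605] 7.453528868767746e-05 [194.5279 166.3715] [334.6649 233.9624]
lid [ 0.4319 -0.1437  0.0623] 0.0010539879238037001 [264.   153.95] [286.5769 276.9066]
lid [ 0.4521 -0.2714  0.0613] 0.0013641088010821242 [218.4396 138.3956] [337.  276.5]
handle [0.5821 0.2387 0.312 ] 0.00094764075188492
(array([0.5836, 0.2614, 0.312 ]), np.float64(0.003741152487671707)) (array([0.5813, 0.2162, 0.3136]), np.float64(0.003058456963901726))
0.045275262107790114 bar yaw-pi/2 -0.04952968191437934
time_s: 0.52
ee_pos: [0.2639, 0.3008, 0.2236]
eef_rot: [-3.14, -0.0, 3.129]
force: [1.0, 0.1, 1.2]
grip_width: 0.0938
```

```bash
python3 -m creep '{"translation":[[15,-38,0],[30,-76,0],[45,-114,0],[60,-152,0],[75,-190,0]],"yaw":[0,0,0,0,0],"gripper":[0,0,0,0,0]}'
python3 -m creep '{"translation":[[15,-38,0],[30,-76,0],[45,-114,0],[60,-152,0],[75,-190,0]],"yaw":[0,0,0,0,0],"gripper":[0,0,0,0,0]}'
```

```text
time_s: 0.93
ee_pos: [0.3389, 0.1089, 0.2237]
eef_rot: [-3.14, 0.0, 3.13]
force: [0.7, 1.1, -0.1]
grip_width: 0.0939
time_s: 1.35
ee_pos: [0.414, -0.0834, 0.2237]
eef_rot: [-3.14, 0.0, 3.129]
force: [1.0, 1.6, 1.1]
grip_width: 0.0943
```

```bash
python3 -m creep '{"translation":[[10,-30,0],[19,-58,0],[19,-58,0],[19,-58,0]],"yaw":[0,0,0,0],"gripper":[0,0,0,0]}'
cat > w.py <<'E'
from station import ctrl
from scipy.spatial.transform import Rotation as Ro
from h import *
def wrist(name=None):
    o=ctrl.get_obs();c=dict(ctrl.camera("wrist"))
    M=np.eye(4);M[:3,:3]=Ro.from_euler("xyz",o["eef_rot"]).as_matrix();M[:3,3]=o["ee_pos"]
    W=np.linalg.inv(M@c["tool_from_camera"]);c["R"],c["t"]=W[:3,:3],W[:3,3]
    if name: cv2.imwrite(f"pics/{name}.png",c["pixels"][...,::-1])
    return o,c
E
python3 - <<'E'
from w import *
np.set_printoptions(precision=4,suppress=True)
o,c=wrist("w1");print(o["ee_pos"],o["force"])
h,s,v=hsv(c)
for k in blobs((h>45)&(h<80)&(s>120)&(v>40)):
    u,r=cv2.minEnclosingCircle(k);print(u,r,plane(c,u,.069))
E
```

```text
time_s: 1.68
ee_pos: [0.4328, -0.1423, 0.2231]
eef_rot: [-3.141, -0.001, 3.127]
force: [-0.1, 0.5, 1.0]
grip_width: 0.094
[ 0.4328 -0.1423  0.2231] [-0.1177  0.5244  1.0492]
(160.5, 302.5) 27.10175895690918 [ 0.5554 -0.2493  0.069 ]
(275.8637390136719, 285.1318359375) 27.830820083618164 [ 0.5366 -0.128   0.069 ]
(129.3397674560547, 205.58494567871094) 31.544240951538086 [ 0.4482 -0.2689  0.069 ]
(259.35205078125, 183.86395263671875) 30.600271224975586 [ 0.4285 -0.1433  0.069 ]
```

View pics/w1.png

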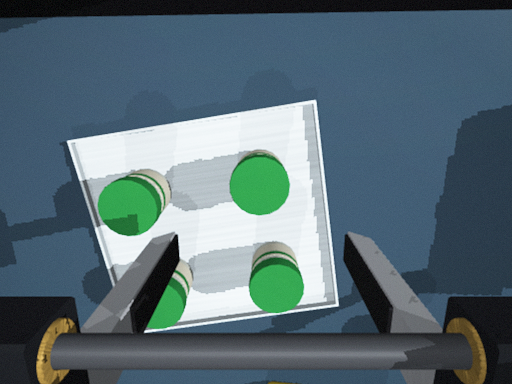

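The wrist view shows the lid at (259,184) below the jaws, in agreement with the triangulation. I go down on place_2 first.

```bash
python3 -m creep '{"translation":[[-1,0,-40],[-2,0,-80],[-2,0,-120],[-2,0,-160],[-2,0,-186]],"yaw":[0,0,0,0,0],"gripper":[0,0,0,0,0]}'
python3 -m creep '{"translation":[[0,0,0],[0,0,0],[0,0,0],[0,0,0],[0,0,0]],"yaw":[0,0,0,0,0],"gripper":[255,255,255,255,255]}' 25
python3 -m creep '{"translation":[[0,0,0],[0,0,0]],"yaw":[0,0],"gripper":[255,255]}'
```

```text
time_s: 2.15
ee_pos: [0.4292, -0.1396, 0.0344]
eef_rot: [3.141, -0.003, 3.13]
force: [0.1, -0.7, -0.1]
grip_width: 0.0937
time_s: 2.57
ee_pos: [0.4301, -0.1398, 0.0362]
eef_rot: [-3.141, -0.0, 3.13]
force: [0.1, -0.1, 0.7]
grip_width: 0.0642
time_s: 2.73
ee_pos: [0.4307, -0.14, 0.0372]
eef_rot: [-3.14, 0.002, 3.13]
force: [0.7, -0.3, -1.2]
grip_width: 0.0575
```

```bash
H='x'; python3 -m creep '{"translation":[[0,0,0],[0,0,0],[0,0,0],[0,0,10],[0,0,30]],"yaw":[0,0,0,0,0],"gripper":[255,255,255,255,255]}'
python3 -m creep '{"translation":[[0,0,0],[0,0,0],[0,0,0]],"yaw":[0,0,0],"gripper":[255,255,255]}'
python3 -m creep '{"translation":[[0,0,0]],"yaw":[0],"gripper":[255]}'
python3 -m creep '{"translation":[[0,0,0]],"yaw":[0],"gripper":[255]}'
python3 -m creep '{"translation":[[0,0,0]],"yaw":[0],"gripper":[255]}'
```

```text
time_s: 3.15
ee_pos: [0.4296, -0.1396, 0.0664]
eef_rot: [3.142, -0.002, 3.13]
force: [0.2, 0.6, -0.8]
grip_width: 0.0573
time_s: 3.4
ee_pos: [0.4294, -0.1395, 0.0661]
eef_rot: [3.141, -0.002, 3.13]
force: [-0.7, 0.5, -1.0]
grip_width: 0.0577
time_s: 3.48
ee_pos: [0.4291, -0.1394, 0.0655]
eef_rot: [3.141, -0.003, 3.13]
force: [0.5, 0.1, 0.3]
grip_width: 0.0574
time_s: 3.57
ee_pos: [0.4287, -0.1393, 0.065]
eef_rot: [3.141, -0.004, 3.13]
force: [0.2, -0.2, -1.2]
grip_width: 0.0576
time_s: 3.65
ee_pos: [0.4285, -0.1392, 0.0645]
eef_rot: [3.14, -0.005, 3.13]
force: [0.4, 0.2, -0.3]
grip_width: 0.0575
```

Place_2 is light: about 1 N, far below 4.4 N. The 57.5 mm opening means the pads bear on the lid, so I'll grip the next ones at lid height. Now I set this one down and go to place_4.

```bash
python3 -m creep '{"translation":[[0,0,-12],[0,0,-22],[0,0,-28],[0,0,-28],[0,0,-28]],"yaw":[0,0,0,0,0],"gripper":[255,255,255,255,100]}'
python3 -m creep '{"translation":[[0,0,0],[0,0,0],[0,0,0],[0,0,0],[0,0,0]],"yaw":[0,0,0,0,0],"gripper":[0,0,0,0,0]}'
python3 -m creep '{"translation":[[0,0,0],[0,0,30],[0,0,70],[25,3,75],[65,8,75]],"yaw":[0,0,0,0,0],"gripper":[0,0,0,0,0]}'
python3 -m creep '{"translation":[[30,4,0],[48,6,0],[48,6,0]],"yaw":[0,0,0],"gripper":[0,0,0]}'
python3 - <<'E'
from w import *
o,c=wrist();print(o["ee_pos"],o["force"])
h,s,v=hsv(c)
for k in blobs((h>45)&(h<80)&(s>120)&(v>40)):
    u,r=cv2.minEnclosingCircle(k);print(u,r,plane(c,u,.069))
E
```

```text
time_s: 4.07
ee_pos: [0.4283, -0.1391, 0.0359]
eef_rot: [3.14, -0.006, 3.13]
force: [0.8, -0.6, -0.2]
grip_width: 0.0574
time_s: 4.48
ee_pos: [0.4283, -0.1391, 0.036]
eef_rot: [3.14, -0.006, 3.13]
force: [0.0, 0.0, -1.2]
grip_width: 0.0875
time_s: 4.9
ee_pos: [0.4939, -0.1318, 0.1147]
eef_rot: [-3.141, -0.001, 3.128]
force: [-0.3, -1.5, 0.3]
grip_width: 0.0941
time_s: 5.15
ee_pos: [0.5444, -0.1253, 0.1146]
eef_rot: [-3.141, 0.001, 3.129]
force: [-0.3, -0.5, -0.3]
grip_width: 0.0939
[ 0.54437543 -0.12525884  0.11462217] [-0.30606564 -0.45817193 -0.3193358 ]
(69.0625, 249.5) 48.37627029418945 [ 0.55562726 -0.25085116  0.069     ]
(101.0, 224.0) 32.52701187133789 [ 0.538077   -0.22733505  0.069     ]
(256.1791076660156, 222.26866149902344) 44.67771530151367 [ 0.53815904 -0.12783064  0.069     ]
(56.0, 84.5) 38.61680603027344 [ 0.45288185 -0.24075048  0.069     ]
(19.085649490356445, 79.64537811279297) 54.122337341308594 [ 0.44999935 -0.26126673  0.069     ]
(233.0, 35.90340805053711) 54.49830627441406 [ 0.42873985 -0.13877889  0.069     ]
```

```bash
python3 -m creep '{"translation":[[-4,-1,-25],[-4,-1,-50],[-4,-1,-57],[-4,-1,-57],[-4,-1,-57]],"yaw":[0,0,0,0,0],"gripper":[0,0,255,255,255]}' 25
python3 -m creep '{"translation":[[0,0,0],[0,0,0],[0,0,0],[0,0,0],[0,0,0]],"yaw":[0,0,0,0,0],"gripper":[255,255,255,255,255]}'
python3 -m creep '{"translation":[[0,0,0],[0,0,0],[0,0,10],[0,0,30],[0,0,30]],"yaw":[0,0,0,0,0],"gripper":[255,255,255,255,255]}'
python3 -m creep '{"translation":[[0,0,0],[0,0,0],[0,0,0]],"yaw":[0,0,0],"gripper":[255,255,255]}'
python3 -m creep '{"translation":[[0,0,0]],"yaw":[0],"gripper":[255]}'
python3 -m creep '{"translation":[[0,0,0]],"yaw":[0],"gripper":[255]}'
```

```text
time_s: 5.62
ee_pos: [0.5385, -0.1266, 0.0579]
eef_rot: [-3.141, -0.001, 3.129]
force: [0.4, 1.1, 1.1]
grip_width: 0.0773
time_s: 6.03
ee_pos: [0.539, -0.1269, 0.0591]
eef_rot: [-3.141, 0.001, 3.129]
force: [-0.9, -0.2, 6.5]
grip_width: 0.0577
time_s: 6.45
ee_pos: [0.5404, -0.1272, 0.0926]
eef_rot: [-3.139, 0.005, 3.129]
force: [1.1, 1.1, -1.0]
grip_width: 0.0575
time_s: 6.7
ee_pos: [0.5401, -0.1272, 0.092]
eef_rot: [-3.14, 0.004, 3.129]
force: [0.1, 0.1, -2.1]
grip_width: 0.0577
time_s: 6.78
ee_pos: [0.5399, -0.1271, 0.0913]
eef_rot: [-3.14, 0.004, 3.129]
force: [-0.4, 0.4, -2.3]
grip_width: 0.0576
time_s: 6.87
ee_pos: [0.5396, -0.127, 0.0907]
eef_rot: [-3.14, 0.003, 3.129]
force: [0.1, 0.4, -1.9]
grip_width: 0.0576
```

Place_4 reads about 2 N, so it isn't the full one. I set it back and go to place_3.

```bash
python3 -m creep '{"translation":[[0,0,-14],[0,0,-26],[0,0,-31],[0,0,-31],[0,0,-31]],"yaw":[0,0,0,0,0],"gripper":[255,255,255,255,100]}'
python3 -m creep '{"translation":[[0,0,0],[0,0,0],[0,0,0],[0,0,0],[0,0,0]],"yaw":[0,0,0,0,0],"gripper":[0,0,0,0,0]}'
python3 -m creep '{"translation":[[0,0,15],[0,0,50],[5,-35,54],[11,-70,54],[17,-105,54]],"yaw":[0,0,0,0,0],"gripper":[0,0,0,0,0]}'
python3 -m creep '{"translation":[[3,-22,0],[3,-22,0],[3,-22,0],[3,-22,-25],[3,-22,-45]],"yaw":[0,0,0,0,0],"gripper":[0,0,0,0,0]}'
python3 -m creep '{"translation":[[0,0,-8],[0,0,-8],[0,0,-8]],"yaw":[0,0,0],"gripper":[0,0,255]}'
```

```text
time_s: 7.28
ee_pos: [0.5393, -0.1269, 0.0591]
eef_rot: [-3.14, 0.002, 3.129]
force: [1.0, -0.3, -1.8]
grip_width: 0.0573
time_s: 7.7
ee_pos: [0.5394, -0.1269, 0.0593]
eef_rot: [-3.14, 0.002, 3.129]
force: [0.6, 0.6, -0.3]
grip_width: 0.0875
time_s: 8.12
ee_pos: [0.5569, -0.2332, 0.1144]
eef_rot: [-3.14, 0.004, 3.13]
force: [0.4, 0.4, -0.1]
grip_width: 0.0941
time_s: 8.53
ee_pos: [0.5601, -0.2542, 0.0692]
eef_rot: [-3.139, 0.005, 3.131]
force: [-0.6, 0.2, -0.7]
grip_width: 0.0938
time_s: 8.78
ee_pos: [0.5603, -0.2536, 0.0618]
eef_rot: [-3.139, 0.005, 3.132]
force: [-1.0, -0.3, 0.0]
grip_width: 0.0899
```

```bash
python3 -m creep '{"translation":[[0,0,-2],[0,0,-2],[0,0,-2],[0,0,-2],[0,0,-2]],"yaw":[0,0,0,0,0],"gripper":[255,255,255,255,255]}' 25
python3 -m creep '{"translation":[[0,0,0],[0,0,0],[0,0,0],[0,0,0],[0,0,0]],"yaw":[0,0,0,0,0],"gripper":[255,255,255,255,255]}'
python3 -m creep '{"translation":[[0,0,10],[0,0,30],[0,0,30],[0,0,30],[0,0,30]],"yaw":[0,0,0,0,0],"gripper":[255,255,255,255,255]}'
python3 -m creep '{"translation":[[0,0,0]],"yaw":[0],"gripper":[255]}'
python3 -m creep '{"translation":[[0,0,0]],"yaw":[0],"gripper":[255]}'
python3 -m creep '{"translation":[[0,0,0]],"yaw":[0],"gripper":[255]}'
```

```text
time_s: 9.2
ee_pos: [0.5605, -0.2537, 0.0602]
eef_rot: [-3.139, 0.005, 3.132]
force: [0.8, 0.9, 1.8]
grip_width: 0.0575
time_s: 9.62
ee_pos: [0.5605, -0.2538, 0.0602]
eef_rot: [-3.139, 0.005, 3.132]
force: [-0.4, -0.1, -0.9]
grip_width: 0.0575
time_s: 10.03
ee_pos: [0.5602, -0.2536, 0.0897]
eef_rot: [-3.139, 0.005, 3.132]
force: [0.6, -0.5, -1.6]
grip_width: 0.0576
time_s: 10.12
ee_pos: [0.5599, -0.2535, 0.0888]
eef_rot: [-3.139, 0.004, 3.132]
force: [-0.4, -0.6, -1.4]
grip_width: 0.0571
time_s: 10.2
ee_pos: [0.5596, -0.2533, 0.088]
eef_rot: [-3.14, 0.003, 3.132]
force: [-0.1, -1.1, -1.3]
grip_width: 0.0573
time_s: 10.28
ee_pos: [0.5593, -0.2531, 0.0872]
eef_rot: [-3.141, 0.002, 3.132]
force: [0.3, -0.2, -1.7]
grip_width: 0.0574
```

Place_3 reads about 1.5 N, so place_1 should be the full jar. I set this one back and lift place_1 to check.

```bash
python3 -m creep '{"translation":[[0,0,-14],[0,0,-23],[0,0,-27],[0,0,-27],[0,0,-27]],"yaw":[0,0,0,0,0],"gripper":[255,255,255,255,100]}'
python3 -m creep '{"translation":[[0,0,0],[0,0,0],[0,0,0],[0,0,0],[0,0,0]],"yaw":[0,0,0,0,0],"gripper":[0,0,0,0,0]}'
python3 -m creep '{"translation":[[0,0,15],[0,0,50],[-35,-5,54],[-70,-11,54],[-95,-15,54]],"yaw":[0,0,0,0,0],"gripper":[0,0,0,0,0]}'
python3 -m creep '{"translation":[[-13,-1,0],[-13,-1,0],[-13,-1,0],[-13,-1,-25],[-13,-1,-45]],"yaw":[0,0,0,0,0],"gripper":[0,0,0,0,0]}'
```

```text
time_s: 10.7
ee_pos: [0.5592, -0.2531, 0.0599]
eef_rot: [-3.141, 0.001, 3.132]
force: [0.1, 0.3, -1.7]
grip_width: 0.0573
time_s: 11.12
ee_pos: [0.5593, -0.2531, 0.06]
eef_rot: [-3.141, 0.001, 3.132]
force: [-1.3, -0.1, 0.1]
grip_width: 0.0877
time_s: 11.53
ee_pos: [0.4624, -0.2682, 0.1144]
eef_rot: [-3.14, 0.002, 3.132]
force: [0.4, -0.8, 0.0]
grip_width: 0.0945
time_s: 11.95
ee_pos: [0.4508, -0.2693, 0.0692]
eef_rot: [-3.139, 0.004, 3.132]
force: [0.7, -1.0, -2.0]
grip_width: 0.0936
```

```bash
python3 -m creep '{"translation":[[0,0,-11],[0,0,-11],[0,0,-11],[0,0,-11],[0,0,-11]],"yaw":[0,0,0,0,0],"gripper":[0,0,255,255,255]}' 30
python3 -m creep '{"translation":[[0,0,0],[0,0,0],[0,0,0],[0,0,0],[0,0,0]],"yaw":[0,0,0,0,0],"gripper":[255,255,255,255,255]}'
python3 -m creep '{"translation":[[0,0,0],[0,0,0],[0,0,0],[0,0,0]],"yaw":[0,0,0,0],"gripper":[255,255,255,255]}'
python3 -m creep '{"translation":[[0,0,10],[0,0,30],[0,0,30],[0,0,30],[0,0,30]],"yaw":[0,0,0,0,0],"gripper":[255,255,255,255,255]}'
python3 -m creep '{"translation":[[0,0,0]],"yaw":[0],"gripper":[255]}'
python3 -m creep '{"translation":[[0,0,0]],"yaw":[0],"gripper":[255]}'
```

```text
time_s: 12.37
ee_pos: [0.4516, -0.2695, 0.0591]
eef_rot: [-3.138, 0.005, 3.133]
force: [-0.7, 0.1, -0.1]
grip_width: 0.0774
time_s: 12.78
ee_pos: [0.452, -0.27, 0.0598]
eef_rot: [-3.137, 0.006, 3.132]
force: [0.1, -3.3, 6.3]
grip_width: 0.0573
time_s: 13.12
ee_pos: [0.4519, -0.27, 0.0598]
eef_rot: [-3.137, 0.006, 3.132]
force: [0.1, -2.2, 1.3]
grip_width: 0.0572
time_s: 13.53
ee_pos: [0.4516, -0.2697, 0.0891]
eef_rot: [-3.138, 0.006, 3.133]
force: [-0.2, -1.6, -4.3]
grip_width: 0.0575
time_s: 13.62
ee_pos: [0.4512, -0.2694, 0.0882]
eef_rot: [-3.139, 0.004, 3.132]
force: [-0.1, 0.4, -4.2]
grip_width: 0.0573
time_s: 13.7
ee_pos: [0.4508, -0.2691, 0.0873]
eef_rot: [-3.139, 0.003, 3.132]
force: [-0.4, -0.1, -5.3]
grip_width: 0.0575
```

About 4.5 N: place_1 holds the full jar. I lift it high and carry it towards the mixer, stopping short to measure the cup with the wrist camera.

```bash
python3 -m creep '{"translation":[[0,0,20],[0,0,55],[0,0,95],[0,0,130],[0,0,163]],"yaw":[0,0,0,0,0],"gripper":[255,255,255,255,255]}'
python3 -m creep '{"translation":[[0,25,2],[0,60,2],[0,95,2],[0,130,2],[0,165,2]],"yaw":[0,0,0,0,0],"gripper":[255,255,255,255,255]}'
python3 -m creep '{"translation":[[0,35,2],[0,70,2],[0,105,2],[0,140,2],[0,175,2]],"yaw":[0,0,0,0,0],"gripper":[255,255,255,255,255]}'
python3 -m creep '{"translation":[[0,30,0],[0,50,0],[0,55,0],[0,55,0]],"yaw":[0,0,0,-0.05],"gripper":[255,255,255,255]}'
python3 - <<'E'
from w import *
import pickle
o,c=wrist("w2");print(o["ee_pos"],o["force"],o["grip_width"]);pickle.dump(c,open("w2.pkl","wb"))
h,s,v=hsv(c)
for k in blobs(v<50,400):
    u,ax,an=cv2.fitEllipse(k);print(u,ax,cv2.contourArea(k),plane(c,u,.115))
E
```

```text
time_s: 14.12
ee_pos: [0.4506, -0.2689, 0.2519]
eef_rot: [-3.14, 0.003, 3.133]
force: [-0.0, -0.8, -4.9]
grip_width: 0.0574
time_s: 14.53
ee_pos: [0.45, -0.1023, 0.2533]
eef_rot: [-3.14, 0.002, 3.132]
force: [0.5, 0.3, -3.8]
grip_width: 0.0574
time_s: 14.95
ee_pos: [0.4495, 0.0743, 0.2548]
eef_rot: [-3.14, 0.001, 3.132]
force: [0.1, -0.7, -4.3]
grip_width: 0.0574
time_s: 15.28
ee_pos: [0.4491, 0.1306, 0.2541]
eef_rot: [-3.14, 0.0, 3.085]
force: [0.4, -0.7, -3.4]
grip_width: 0.0571
[0.44914507 0.13059349 0.25410224] [ 0.44752751 -0.65040643 -3.37693591] 0.05708939951524523
(443.8269958496094, 341.49542236328125) (90.14442443847656, 140.0150909423828) 8948.5 [0.62047469 0.31135254 0.115     ]
(75.80641174316406, 341.4203796386719) (90.2698745727539, 145.21017456054688) 9045.0 [ 0.59901368 -0.07065629  0.115     ]
(262.7134704589844, 297.90338134765625) (98.91078186035156, 248.8402862548828) 2389.0 [0.55833165 0.12632813 0.115     ]
(387.1204528808594, 185.33135986328125) (80.19477844238281, 87.32181549072266) 5496.5 [0.44899914 0.24470142 0.115     ]
(405.2355651855469, 68.43130493164062) (18.75322914123535, 265.9830017089844) 782.0 [0.3504858  0.25488988 0.115     ]
(-785.788330078125, 34.28738784790039) (26.298053741455078, 2041.4266357421875) 2637.0 [ 0.27049445 -0.6995095   0.115     ]
```

View pics/w2.png

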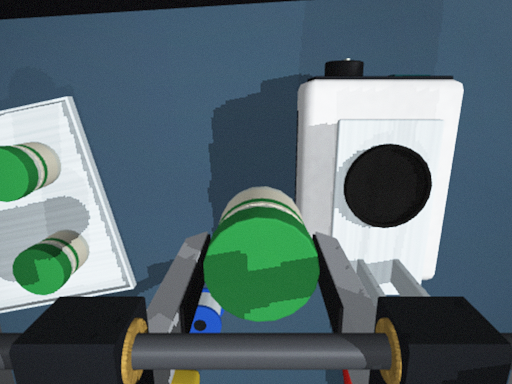

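The wrist view shows the jar held upright with the lid at about (262,262), and the cup ring at (387,185) with nothing in the way. I measure the lid's offset in the same camera so that its bias cancels.

```bash
python3 - <<'E'
from w import *
import pickle
c=pickle.load(open("w2.pkl","rb"));h,s,v=hsv(c)
m=((h>45)&(h<80)&(s>120)&(v>40));m[:,:195]=0;m[:,330:]=0
k=max(blobs(m),key=cv2.contourArea).reshape(-1,2)
P=np.array([plane(c,p,.263)[:2] for p in k if p[1]>240])*1000
A=np.c_[2*P,np.ones(len(P))];s=np.linalg.lstsq(A,(P**2).sum(1),rcond=None)[0]
print("lid circle",s[:2],np.sqrt(s[2]+s[0]**2+s[1]**2),P.min(0),P.max(0),k.min(0),k.max(0))
E
```

```text
lid circle [447.85092962 131.1003955 ] 28.489030497936298 [430.6572855  102.46649946] [476.67418659 159.52750658] [203 207] [319 321]
```

```bash
python3 -m creep '{"translation":[[1,25,0],[2,55,0],[2,85,0],[2,108,0],[2,114,0]],"yaw":[0,0,0,0,0],"gripper":[255,255,255,255,255]}'
python3 -m creep '{"translation":[[0,0,-15],[0,0,-35],[0,0,-55],[0,0,-70],[0,0,-78]],"yaw":[0,0,0,0,0],"gripper":[255,255,255,255,255]}'
python3 - <<'E'
from w import *
o=ctrl.get_obs();print(o["ee_pos"],o["force"])
c=ctrl.camera("top");cv2.imwrite("pics/t2.png",cv2.resize(c["pixels"][150:300,60:220,::-1],None,fx=4,fy=4,interpolation=2))
E
```

```text
time_s: 15.75
ee_pos: [0.451, 0.2458, 0.2534]
eef_rot: [-3.139, -0.001, 3.08]
force: [-0.5, -1.0, -4.3]
grip_width: 0.0575
time_s: 16.17
ee_pos: [0.4505, 0.2447, 0.1732]
eef_rot: [-3.138, -0.003, 3.08]
force: [0.3, 0.6, -4.4]
grip_width: 0.0574
[0.45049375 0.24465361 0.17324395] [ 0.28825993  0.59007265 -4.37111232]
```

View pics/t2.png

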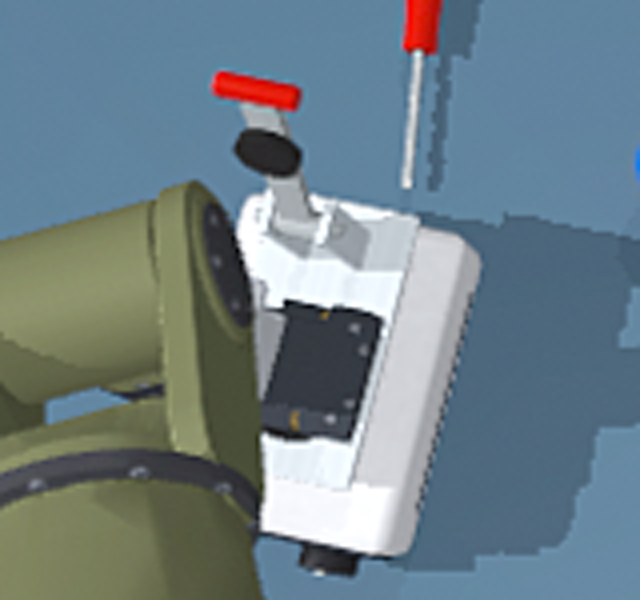

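In the top view the gripper hides the cup, but it stands clear of the raised arm. I lower in small steps and watch the force.

```bash
python3 -m creep '{"translation":[[0,0,-2],[0,0,-4],[0,0,-6],[0,0,-6]],"yaw":[0,0,0,0],"gripper":[255,255,255,255]}'
python3 -m creep '{"translation":[[0,0,-1],[0,0,-1]],"yaw":[0,0],"gripper":[255,255]}'
python3 -m creep '{"translation":[[0,0,-1],[0,0,-1]],"yaw":[0,0],"gripper":[255,255]}'
```

```text
time_s: 16.55
ee_pos: [0.4505, 0.2446, 0.167]
eef_rot: [-3.138, -0.004, 3.08]
force: [0.1, 0.2, -3.7]
grip_width: 0.0574
time_s: 16.72
ee_pos: [0.4506, 0.2447, 0.1663]
eef_rot: [-3.138, -0.003, 3.08]
force: [-0.5, -0.0, -5.2]
grip_width: 0.0575
time_s: 16.88
ee_pos: [0.4507, 0.2447, 0.1659]
eef_rot: [-3.138, -0.002, 3.08]
force: [-2.8, -1.3, 4.4]
grip_width: 0.0575
```

Contact: the force changed sign. I release, rise and look.

```bash
python3 -m creep '{"translation":[[0,0,0],[0,0,0],[0,0,0],[0,0,0],[0,0,0]],"yaw":[0,0,0,0,0],"gripper":[150,80,0,0,0]}'
python3 -m creep '{"translation":[[0,0,0],[0,0,15],[0,0,45],[0,0,80],[-20,0,100]],"yaw":[0,0,0,0,0],"gripper":[0,0,0,0,0]}'
python3 -m creep '{"translation":[[-20,0,0],[-20,0,0],[-20,0,0]],"yaw":[0,0,0],"gripper":[0,0,0]}'
python3 - <<'E'
from w import *
import pickle
o,c=wrist("w3");print(o["ee_pos"],o["force"],o["grip_width"]);pickle.dump(c,open("w3.pkl","wb"))
h,s,v=hsv(c)
k=max(blobs((h>45)&(h<80)&(s>120)&(v>40)),key=cv2.contourArea)
u,r=cv2.minEnclosingCircle(k);print(u,r,plane(c,u,.175))
e=cv2.fitEllipse(k);print(e,plane(c,e[0],.175))
E
```

```text
time_s: 17.3
ee_pos: [0.4509, 0.2448, 0.1661]
eef_rot: [-3.139, -0.002, 3.08]
force: [-0.6, 0.2, -0.3]
grip_width: 0.0805
time_s: 17.72
ee_pos: [0.4326, 0.2448, 0.2691]
eef_rot: [-3.14, 0.001, 3.079]
force: [0.5, 0.4, 0.7]
grip_width: 0.0939
time_s: 17.97
ee_pos: [0.4125, 0.2449, 0.2695]
eef_rot: [-3.14, 0.002, 3.08]
force: [0.5, 0.7, 0.3]
grip_width: 0.0938
[0.41247044 0.2449442  0.26947681] [0.5455807  0.74604772 0.26565294] 0.0938174420975356
(263.78509521484375, 245.89549255371094) 35.714149475097656 [0.44523487 0.24550547 0.175     ]
((263.78558349609375, 246.4199981689453), (69.18040466308594, 69.21087646484375), 83.88433837890625) [0.44569634 0.24547834 0.175     ]
```

View pics/w3.png

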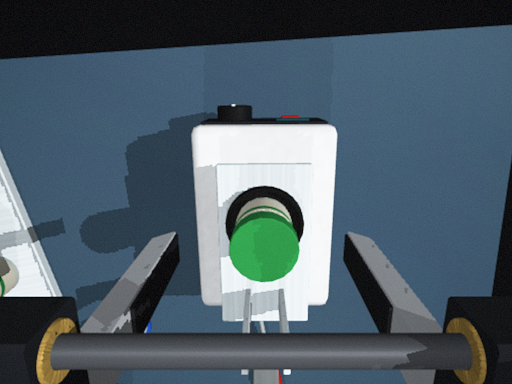

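The wrist view shows the jar upright in the cup with the arm still up; the lid is at (264,246), and the cup ring is visible behind it. Its centre is within about 4 mm of the cup's. Next I rise above the handle and look at it.

```bash
python3 -m creep '{"translation":[[0,0,35],[0,0,70],[0,0,105],[0,0,135],[20,0,140]],"yaw":[0,0,0,0,0],"gripper":[0,0,0,0,0]}'
python3 -m creep '{"translation":[[35,-2,0],[70,-3,0],[105,-4,0],[130,-5,0],[145,-6,0]],"yaw":[0,0,0,0,0],"gripper":[0,0,0,0,0]}'
python3 -m creep '{"translation":[[4,0,0],[4,0,0]],"yaw":[0,0],"gripper":[0,0]}'
python3 - <<'E'
from w import *
import pickle
o,c=wrist("w4");print(o["ee_pos"],o["force"],o["grip_width"])
h,s,v=hsv(c)
for k in blobs(((h<6)|(h>174))&(s>150)&(v>40)):
    r=cv2.minAreaRect(k);print(r,plane(c,r[0],.318),plane(c,r[0],.311))
a=pickle.load(open("cams.pkl","rb"))
t=ctrl.camera("top");h,s,v=hsv(t)
for k in blobs(((h<6)|(h>174))&(s>150)&(v>40)): print("top",cv2.minAreaRect(k))
E
```

```text
time_s: 18.43
ee_pos: [0.4327, 0.2452, 0.4143]
eef_rot: [3.14, 0.007, 3.08]
force: [0.4, 0.6, 0.4]
grip_width: 0.094
time_s: 18.85
ee_pos: [0.5808, 0.2384, 0.4114]
eef_rot: [3.141, 0.004, 3.079]
force: [0.0, 0.4, 0.7]
grip_width: 0.0942
time_s: 19.02
ee_pos: [0.5862, 0.238, 0.4087]
eef_rot: [-3.14, 0.0, 3.078]
force: [-0.4, 0.3, 0.2]
grip_width: 0.0938
[0.58617344 0.23797055 0.40868682] [-0.39547763  0.30289468  0.18032891] 0.09381576927214788
((57.75001525878906, 258.7500305175781), (7.77817440032959, 7.071067810058594), 45.0) [0.61770966 0.07204676 0.318     ] [0.62091694 0.06725839 0.311     ]
((270.0405578613281, 241.7432403564453), (55.73126220703125, 14.302711486816406), 80.53767395019531) [0.61379926 0.24372588 0.318     ] [0.61689747 0.24372638 0.311     ]
((261.0, 200.0), (16.0, 56.0), 90.0) [0.57877327 0.2387776  0.318     ] [0.58089445 0.23864007 0.311     ]
top ((123.63460540771484, 172.32693481445312), (21.376657485961914, 5.883483409881592), 11.309932708740234)
top ((165.9158477783203, 145.8415985107422), (8.756327629089355, 34.12977600097656), 5.710593223571777)
```

View pics/w4.png

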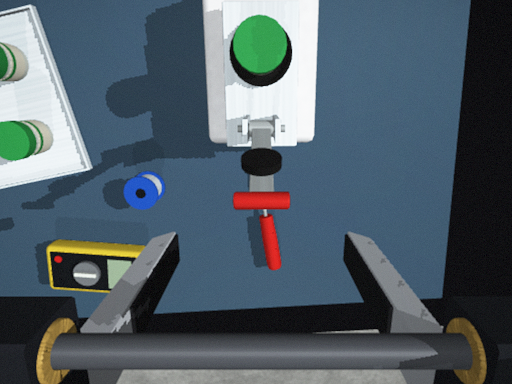

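The wrist view shows the red handle at (261,200) centred between the open jaws, with the screwdriver on the bench behind it. I go down over the handle and pinch its ends.

```bash
python3 -m creep '{"translation":[[-5,0,-30],[-5,0,-60],[-5,0,-85],[-5,0,-97],[-5,0,-97]],"yaw":[0,0,0,0,0],"gripper":[0,0,0,100,255]}' 20
python3 -m creep '{"translation":[[0,0,0],[0,0,0],[0,0,0],[0,0,0],[0,0,0]],"yaw":[0,0,0,0,0],"gripper":[255,255,255,255,255]}'
python3 -m creep '{"translation":[[0,0,0],[0,0,0],[0,0,0],[0,0,0],[0,0,0]],"yaw":[0,0,0,0,0],"gripper":[255,255,255,255,255]}'
python3 - <<'E'
import numpy as np
hx,hz=.5355,.187
for a in np.arange(1.92,-.01,-.16): print(round(a,2),((hx-.132*np.cos(a))*1000).round(0),((hz+.132*np.sin(a))*1000).round(0))
E
```

```text
time_s: 19.53
ee_pos: [0.5781, 0.2386, 0.3115]
eef_rot: [-3.14, -0.001, 3.08]
force: [0.1, 0.2, 0.3]
grip_width: 0.0839
time_s: 19.95
ee_pos: [0.5781, 0.2386, 0.3123]
eef_rot: [-3.141, 0.001, 3.08]
force: [0.4, 0.3, -0.4]
grip_width: 0.0513
time_s: 20.37
ee_pos: [0.5782, 0.2385, 0.3125]
eef_rot: [-3.141, 0.001, 3.079]
force: [-0.6, -1.7, 2.2]
grip_width: 0.0437
1.92 581.0 311.0
1.76 560.0 317.0
1.6 539.0 319.0
1.44 518.0 318.0
1.28 498.0 313.0
1.12 478.0 306.0
0.96 460.0 295.0
0.8 444.0 282.0
0.64 430.0 266.0
0.48 418.0 248.0
0.32 410.0 229.0
0.16 405.0 208.0
0.0 403.0 187.0
```

```bash
python3 -m creep '{"translation":[[-21,1,6],[-42,2,8],[-63,3,7],[-83,4,2],[-83,4,2]],"yaw":[0,0,0,0,0],"gripper":[255,255,255,255,255]}'
```

```text
time_s: 20.78
ee_pos: [0.493, 0.2432, 0.3145]
eef_rot: [-3.141, 0.001, 3.081]
force: [-1.2, 3.4, -0.9]
grip_width: 0.0433
```

```bash
python3 -m creep '{"translation":[[-18,1,-7],[-36,2,-18],[-52,3,-31],[-66,3,-47],[-66,3,-47]],"yaw":[0,0,0,0,0],"gripper":[255,255,255,255,255]}'
python3 -m creep '{"translation":[[-12,1,-18],[-20,1,-37],[-22,1,-47],[-22,1,-47]],"yaw":[0,0,0,0],"gripper":[255,255,255,255]}'
```

```text
time_s: 21.2
ee_pos: [0.4252, 0.247, 0.2661]
eef_rot: [3.141, -0.002, 3.082]
force: [-7.5, 5.2, 1.9]
grip_width: 0.0433
time_s: 21.53
ee_pos: [0.4022, 0.2483, 0.2173]
eef_rot: [3.141, -0.007, 3.083]
force: [-10.2, 3.5, -0.8]
grip_width: 0.0438
```

```bash
python3 -m creep '{"translation":[[-3,0,-10],[-4,0,-18],[-4,0,-23],[-4,0,-23]],"yaw":[0,0,0,0],"gripper":[255,255,255,255]}'
python3 -m creep '{"translation":[[0,0,-3],[0,0,-3]],"yaw":[0,0],"gripper":[255,255]}'
python3 -m creep '{"translation":[[0,0,-2],[0,0,-2]],"yaw":[0,0],"gripper":[255,255]}'
```

```text
time_s: 21.87
ee_pos: [0.3981, 0.2485, 0.1931]
eef_rot: [3.142, -0.009, 3.083]
force: [-4.0, 3.7, -3.1]
grip_width: 0.0434
time_s: 22.03
ee_pos: [0.3979, 0.2486, 0.1892]
eef_rot: [-3.141, -0.011, 3.083]
force: [-4.8, 2.5, -2.8]
grip_width: 0.0437
time_s: 22.2
ee_pos: [0.3979, 0.2486, 0.1865]
eef_rot: [-3.14, -0.013, 3.083]
force: [-4.7, 1.2, -2.0]
grip_width: 0.0435
```

```bash
python3 -m creep '{"translation":[[0,0,-2],[0,0,-2]],"yaw":[0,0],"gripper":[255,255]}'
python3 -m creep '{"translation":[[0,0,-2],[0,0,-2]],"yaw":[0,0],"gripper":[255,255]}'
python3 - <<'E'
from w import *
o,c=wrist("w5");print(o["ee_pos"],o["force"])
s=ctrl.camera("scene");cv2.imwrite("pics/s5.png",np.hstack([cv2.resize(s["pixels"][150:310,330:490,::-1],(400,400)),cv2.resize(c["pixels"][...,::-1],(400,400))]))
E
```

```text
time_s: 22.37
ee_pos: [0.3979, 0.2486, 0.1839]
eef_rot: [-3.14, -0.015, 3.083]
force: [-4.2, 0.1, -1.7]
grip_width: 0.0436
time_s: 22.53
ee_pos: [0.398, 0.2486, 0.1812]
eef_rot: [-3.139, -0.017, 3.083]
force: [-4.6, 0.9, -1.9]
grip_width: 0.0436
[0.39796622 0.24858707 0.18121179] [-4.61653845  0.93659071 -1.87167721]
```

View pics/s5.png

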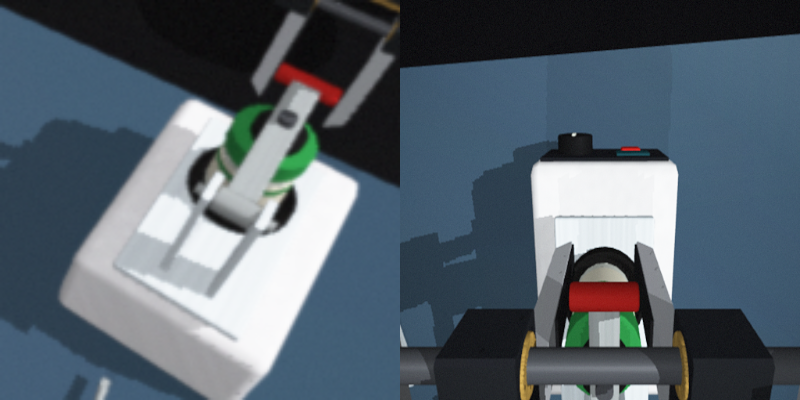

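The scene crop shows the arm down with its pad over the green lid. The wrist half shows the jar in the cup and the handle still between the fingers. I triangulate the handle to get the angle.

```bash
cat > hd.py <<'E'
from w import *
o,c=wrist();s=ctrl.camera("scene")
r=[]
for q,box in((c,(150,340,200,330)),(s,(150,250,400,490))):
    h,sa,v=hsv(q);m=((h<6)|(h>174))&(sa>150)&(v>40)
    k=np.zeros_like(m);k[box[0]:box[1],box[2]:box[3]]=1
    b=max(blobs(m&k,20),key=cv2.contourArea);r.append(cv2.minAreaRect(b))
print(r)
p,e=tri(c,r[0][0],s,r[1][0]);print("handle",p,e,"tcp",o["ee_pos"],o["force"])
print("angle",np.arctan2(p[2]-.187,.5355-p[0]),"radius",np.hypot(p[2]-.187,.5355-p[0]), "scene-only at x=.4037:")
O,d=ray(s,r[1][0]);print(O+d*(.4037-O[0])/d[0])
O,d=ray(c,r[0][0]);print("wrist-only at x=.4037",O+d*(.4037-O[0])/d[0])
E
python3 hd.py
```

```text
[((261.0, 284.5), (29.0, 90.0), 90.0), ((453.1000671386719, 183.3000030517578), (27.280029296875, 8.497057914733887), 26.56505012512207)]
handle [0.40483578 0.24843649 0.18931056] 0.00020089097645445214 tcp [0.39798141 0.24857013 0.18125403] [-3.64888393  2.17817115 -3.96723341]
angle 0.01768133033822088 radius 0.13068464405794036 scene-only at x=.4037:
[0.4037     0.24843138 0.18831688]
wrist-only at x=.4037 [0.4037     0.24860663 0.19131764]
```

The handle stands at z about 0.188 to 0.191, so the angle is about 0.01 to 0.03. The pads have slipped along it, with the TCP now 8 mm below. To make sure it's seated, I release it and press down on the bar from above with closed fingertips.

```bash
python3 -m creep '{"translation":[[0,0,0],[0,0,0],[0,0,0],[0,0,0],[0,0,0]],"yaw":[0,0,0,0,0],"gripper":[120,0,0,0,0]}'
python3 hd.py
python3 -m creep '{"translation":[[0,0,0],[0,0,15],[0,0,40],[2,0,60],[5,0,62]],"yaw":[0,0,0,0,0],"gripper":[0,0,0,0,255]}'
python3 hd.py
python3 -m creep '{"translation":[[0,0,0],[0,0,0],[0,0,0],[0,0,0],[0,0,0]],"yaw":[0,0,0,0,0],"gripper":[255,255,255,255,255]}'
python3 -m creep '{"translation":[[0,0,0],[0,0,0],[0,0,0],[0,0,0],[0,0,0]],"yaw":[0,0,0,0,0],"gripper":[255,255,255,255,255]}'
python3 -m creep '{"translation":[[0,0,0],[0,0,0],[0,0,0],[0,0,0],[0,0,0]],"yaw":[0,0,0,0,0],"gripper":[255,255,255,255,255]}'
```

```text
time_s: 23.15
ee_pos: [0.3982, 0.2486, 0.1816]
eef_rot: [-3.14, -0.016, 3.083]
force: [-0.0, 0.8, -0.3]
grip_width: 0.0732
[((261.0, 284.0), (28.0, 90.0), 90.0), ((453.2000427246094, 183.10000610351562), (28.174455642700195, 8.944271087646484), 26.56505012512207)]
handle [0.40470362 0.24842959 0.18971242] 0.00024900785019975216 tcp [0.39818017 0.24857109 0.18157411] [-0.02637228  0.77709809 -0.27384401]
angle 0.020734735991048397 radius 0.13082450147175606 scene-only at x=.4037:
[0.4037     0.24838914 0.18883735]
wrist-only at x=.4037 [0.4037     0.24861524 0.19149225]
time_s: 23.67
ee_pos: [0.404, 0.2491, 0.247]
eef_rot: [3.141, -0.012, 3.083]
force: [-0.3, -0.4, 0.5]
grip_width: 0.0901
[((260.0, 226.5), (65.99998474121094, 20.999996185302734), -0.0), ((453.4000244140625, 183.1999969482422), (28.621667861938477, 8.944271087646484), 26.56505012512207)]
handle [0.40455709 0.24876643 0.18955472] 0.0001705495733090136 tcp [0.40399172 0.24911103 0.24697696] [-0.27525204 -0.41451678  0.5430852 ]
angle 0.01950770546400803 radius 0.1309678297238722 scene-only at x=.4037:
[0.4037     0.24875356 0.1888066 ]
wrist-only at x=.4037 [0.4037     0.24890562 0.19185463]
time_s: 24.18
ee_pos: [0.4033, 0.2486, 0.2433]
eef_rot: [-3.14, -0.016, 3.083]
force: [0.0, 0.2, 0.6]
grip_width: 0.0496
time_s: 24.6
ee_pos: [0.4033, 0.2486, 0.2433]
eef_rot: [-3.14, -0.016, 3.083]
force: [0.8, 0.0, -0.3]
grip_width: 0.0164
time_s: 25.02
ee_pos: [0.4034, 0.2486, 0.2433]
eef_rot: [-3.14, -0.015, 3.083]
force: [0.1, -0.2, -0.3]
grip_width: 0.0005
```

```bash
python3 -m creep '{"translation":[[0,0,-12],[0,0,-22],[0,0,-24],[0,0,-24]],"yaw":[0,0,0,0],"gripper":[255,255,255,255]}'
python3 -m creep '{"translation":[[0,0,-2],[0,0,-2]],"yaw":[0,0],"gripper":[255,255]}'
python3 -m creep '{"translation":[[0,0,-2],[0,0,-2]],"yaw":[0,0],"gripper":[255,255]}'
python3 -m creep '{"translation":[[0,0,-1],[0,0,-1]],"yaw":[0,0],"gripper":[255,255]}'
```

```text
time_s: 25.35
ee_pos: [0.4031, 0.2484, 0.2186]
eef_rot: [-3.139, -0.017, 3.083]
force: [-0.6, 0.2, -0.0]
grip_width: 0.001
time_s: 25.52
ee_pos: [0.4031, 0.2485, 0.2166]
eef_rot: [-3.139, -0.017, 3.083]
force: [0.3, -0.3, -0.2]
grip_width: 0.0005
time_s: 25.68
ee_pos: [0.4031, 0.2485, 0.2146]
eef_rot: [-3.139, -0.017, 3.083]
force: [-0.2, 0.7, 0.9]
grip_width: 0.0005
time_s: 25.85
ee_pos: [0.4031, 0.2485, 0.2137]
eef_rot: [-3.139, -0.017, 3.083]
force: [-0.6, -0.1, 1.3]
grip_width: 0.0003
```

```bash
python3 -m creep '{"translation":[[0,0,-1],[0,0,-1]],"yaw":[0,0],"gripper":[255,255]}'
python3 -m creep '{"translation":[[0,0,-1],[0,0,-1]],"yaw":[0,0],"gripper":[255,255]}'
python3 -m creep '{"translation":[[0,0,-1],[0,0,-1]],"yaw":[0,0],"gripper":[255,255]}'
```

```text
time_s: 26.02
ee_pos: [0.4031, 0.2486, 0.213]
eef_rot: [-3.14, -0.016, 3.083]
force: [-2.5, -0.4, 6.6]
grip_width: 0.0008
time_s: 26.18
ee_pos: [0.4032, 0.2486, 0.2129]
eef_rot: [-3.14, -0.016, 3.083]
force: [-4.5, -1.7, 11.6]
grip_width: 0.0006
time_s: 26.35
ee_pos: [0.4032, 0.2486, 0.2128]
eef_rot: [-3.14, -0.015, 3.083]
force: [-5.7, -2.9, 12.2]
grip_width: 0.0002
```

It stops firmly at TCP z = 0.213, so the handle centre is at 0.187, level with the hinge. The reaction of 12 N is well above the hinge's 4 N. I back off and run the final check.

```bash
python3 -m creep '{"translation":[[0,0,10],[0,0,40],[0,0,80],[-20,0,110],[-50,0,120]],"yaw":[0,0,0,0,0],"gripper":[255,255,255,255,255]}'
python3 -m creep '{"translation":[[0,35,0],[0,70,0],[0,100,0],[0,120,0],[0,120,0]],"yaw":[0,0,0,0,0],"gripper":[255,255,255,255,255]}'
python3 - <<'E'
from w import *
import pickle
a=pickle.load(open("cams.pkl","rb"))
s,t=ctrl.camera("scene"),ctrl.camera("top");print(ctrl.get_obs()["force"])
for n,c in(("s",s),("t",t)):
    for lab,q in(("now",c),("then",a["scene" if n=="s" else "top"])):
        h,sa,v=hsv(q)
        print(n,lab,"green",[np.round(cv2.minEnclosingCircle(k)[0],1).tolist() for k in blobs((h>45)&(h<80)&(sa>120)&(v>40))])
        print("  red/blue/yel",[np.round(cv2.minAreaRect(k)[0],1).tolist() for m in(((h<6)|(h>174))&(sa>150)&(v>60),(h>105)&(h<125)&(sa>200)&(v>100),(h>22)&(h<33)&(sa>180)&(v>120)) for k in blobs(m)])
cv2.imwrite("pics/fin.png",np.vstack([np.hstack([cv2.resize(s["pixels"],(400,300)),cv2.resize(t["pixels"],(400,300))]),np.hstack([cv2.resize(s["pixels"][150:285,330:510],(400,300)),cv2.resize(t["pixels"][170:305,50:230],(400,300))])])[...,::-1])
E
```

```text
time_s: 26.77
ee_pos: [0.3542, 0.2487, 0.337]
eef_rot: [3.14, -0.011, 3.081]
force: [0.5, 0.0, -0.3]
grip_width: 0.0005
time_s: 27.18
ee_pos: [0.3537, 0.3713, 0.3367]
eef_rot: [3.14, -0.011, 3.084]
force: [-0.1, 0.1, -0.6]
grip_width: 0.0008
[-0.26820876 -0.66515671  0.24530634]
s now green [[446.5, 210.0], [431.5, 203.5], [242.5, 185.3], [196.0, 166.0], [266.2, 154.8], [48.5, 149.5], [163.0, 12.5]]
  red/blue/yel [[347.8, 366.2], [452.6, 184.3], [281.0, 258.0], [149.1, 16.9], [197.3, 287.3]]
s then green [[241.9, 185.1], [194.5, 166.4], [264.0, 153.9], [48.5, 149.5], [218.4, 138.4], [163.0, 12.5]]
  red/blue/yel [[347.8, 366.2], [445.8, 202.4], [281.0, 258.0], [149.0, 17.0], [197.0, 287.0]]
t now green [[284.3, 277.6], [130.0, 243.0], [333.8, 234.5], [285.3, 233.5], [479.0, 204.0]]
  red/blue/yel [[118.9, 260.5], [165.9, 145.8], [272.9, 151.5]]
t then green [[337.0, 276.5], [286.6, 276.9], [334.7, 234.0], [285.6, 233.6], [479.0, 204.0]]
  red/blue/yel [[123.6, 172.3], [165.9, 145.8], [272.9, 151.5]]
```

View pics/fin.png

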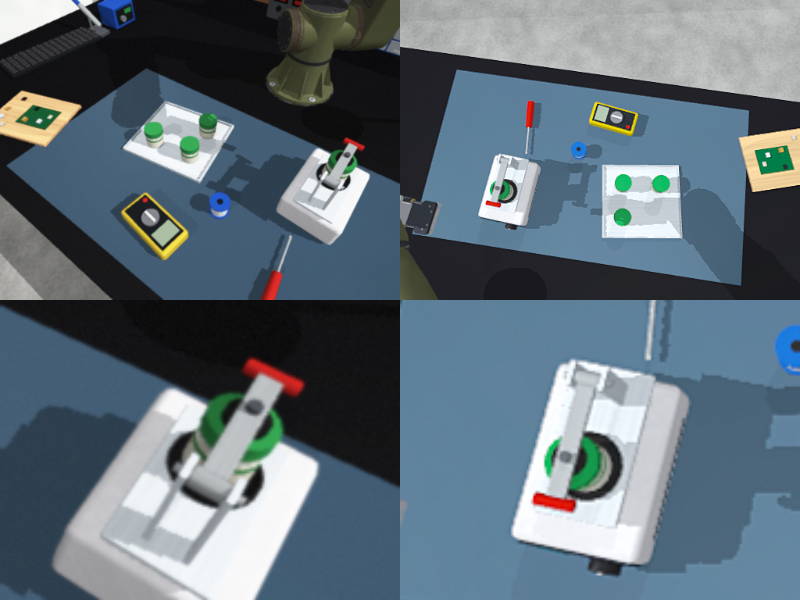

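The final views show the arm level over the lid, three jars upright in the tray, and the spool, meter and screwdriver unmoved to within a pixel. One last number: where the lid is relative to the cup.

```bash
python3 - <<'E'
from w import *
c=ctrl.camera("top");s=ctrl.camera("scene")
for q,b in((c,(220,270,100,160)),(s,(170,240,410,470))):
    h,sa,v=hsv(q);m=(h>45)&(h<80)&(sa>120)&(v>30);k=np.zeros_like(m);k[b[0]:b[1],b[2]:b[3]]=1
    p=cv2.convexHull(np.vstack(blobs(m&k,10)));e=cv2.minEnclosingCircle(p);print(e,plane(q,e[0],.170))
E
```

```text
((127.5567855834961, 242.10882568359375), 12.971796989440918) [0.4509931  0.24415312 0.17      ]
((439.0, 206.5), 18.33721923828125) [0.45297396 0.24571954 0.17      ]
```

Lid centre is (0.451–0.453, 0.244–0.246) against a cup centre of (0.449–0.452, 0.245), so I hand in.

```bash
python3 -c "
from station import ctrl
print(ctrl.hand_in())"
```

```text
the job is handed in; nothing more can be done
None
```

The full jar is in the mixer's cup with the hold-down arm swung down on its lid, and I handed the job in at about 27 s of the 72 s. No verdict is reported at hand-in.

- **Finding the full jar:** I lifted all four. Place_2 read about 1 N, place_4 about 2 N, place_3 about 1.5 N and place_1 about 4.5 N, so place_1 was the full one. The other three are back in their places.
- **Placing it:** I lowered it into the cup in about 1 mm steps until the force changed sign. I then pinched the handle by its ends and swung the arm down.
- **Last checks:** The lid centre is within about 2–4 mm of the cup's centre. Three jars stand upright in the tray. The screwdriver and meter are within a pixel of where they started in both views; I only measured the spool in the scene view.
- **Slipped grip:** At the end of the swing the pads slipped about 8 mm on the handle. I released it and pressed down on the bar from above. It stopped firmly with about 12 N of reaction at handle height 0.187 m, level with the hinge.
- **Disagreement on the angle:** Before that last press, the cameras put the handle 1–4 mm above level (angle about 0.01–0.03 rad). I did not measure the angle by camera again afterwards, so level rests on the contact height.

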